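# Lock a handpiece grip in the snap clamp

## Task

Stand the stout black handpiece grip upright in the middle between the open jaws of the bench clamp and let go of it. Then squeeze the clamp's two handles together until the resistance peaks and gives, so that the clamp snaps over and stays locked on the grip, and let go of the handles.

Things in the scene. Friction and masses are not known exactly. Their poses are not given: they have to be found in the camera images.
- sleeve: Stout handpiece grip: rigid black ribbed cylinder, steel ring at each end, 32 mm diameter, 70 mm tall, about 110 g, standing on the table. Origin: centre of its underside, z up along its axis; its yaw does not matter. Bystanders: a slimmer, taller grip (21 x 95 mm), a white bottle, a low jar.
- seat (a point): Middle of the black disc on the clamp's fixed base plate, 10 mm above the table, midway between the jaws. z up, x along the clamp from handles to jaws, y across (jaws close along y). The clamp lies flat like pliers, pivot at x = -80 mm. Steel jaws: 44 mm long along x, tops 36 mm above the table, gap when open 59 mm here, about 52 mm at the pivot end.
- squeeze (a point): Midway between the two black handles, halfway along them, 36 mm above the table, 185 mm from the seat (-x; same axes). Handles run along x, overhanging bare table: bars 8 mm thick, 100 mm long, 20 to 48 mm above the table, splayed 9 degrees each when open. Width over both here: 63 mm open, 28 mm locked; pinch from above, a finger outside each. They move together, mirrored.
- handle_left (a joint): Angle of each handle (rad): 0 open (start), 0.165 locked on the grip, 0.18 stop with empty jaws. A spring toggle resists: squeezed at the squeeze point, resistance grows to about 9 N per handle near 0.07, fades to nothing at 0.126, beyond which the clamp snaps shut and stays shut; let go earlier, it springs open.

How it is judged:
By the outcome, as a careful person would: the job done as asked, in the order asked, and still so for the second after the job is handed in, with the robot touching nothing.
It also fails if it takes over 48 s, if anything falls off the work surface, if the arm or the gripper's body presses on something with over 40 N, if the wrist force passes 120 N, or if a joint passes its speed limit or range.

## Robot

A 6-joint arm with a two-finger parallel gripper is mounted at the origin on the work surface. World frame = base frame: x ahead of the robot, y to its left, z up, the work surface at z = 0. Lengths are in m, angles in rad, forces in N, time in s.
With the tool pointing down it reaches from about 0.3 to 0.875 m from the base axis. Payload 6.4 kg.
Tool frame: the origin (TCP) lies midway between the tips of the shut fingers; the grasp point (between the pads) lies ctrl.grip_point_offset behind it (ctrl.grip_point_offset is the distance from the TCP to the grasp point, in m); z points along the fingers, y is the direction in which the jaws open and shut (so a half turn about z gives the same grasp; the last joint's range is limited). The gripper opens to 85 mm and grips with 20 to 120 N. Pads are 22 mm wide; open, the fingers measure 114 mm over their backs; the gripper's body (76 mm by 85 mm) begins 54 mm behind the grasp point. The pads swing forward as they close: fully open they stand 13 mm farther back than shut.
Start: joints at [0.961, 0.181, 1.607, -0, 1.354, -0.206], TCP at [0.226, 0.529, 0.231] pointing down, gripper open.
Joint ranges: [-2.99, 2.99], [-0.89, 2.07], [0.3, 2.58], [-1.14, 4.28], [0, 2.63], [-3.12, 3.12]. Speed limits (rad/s): [2.57, 2.57, 3.01, 3.14, 3.14, 3.14].

## Interface

Orientations are given as a unit quaternion [w, x, y, z].
In Python, from bench import ctrl, viewer gives the robot as it stands.
- The arm moves only by the shell command python3 -m handwheel 'ROWS' [OPENING]. ROWS is JSON, a list of rows, each an object with "travel": the shift along the tool's x, y, z as a fraction of full scale, a list of three; "dr": the turn, a rotation vector about the tool's x, y, z as a fraction of full scale, a list of three. A call has 1 to 20 rows; each row shifts and turns the pose as measured when the row begins, along the tool's axes as they then stand; what a row does not reach is not made up. Full scale, the value 1, is 150 mm for a shift and 30 degrees for a turn. A row lasts 1/12 s, in which the tool goes at most 41.7 mm and 7.16 degrees, less where a joint would pass 70% of its speed; a pose out of reach is approached as far as the arm can. A call with a number of a shift or a turn outside -1 to 1 is refused whole. A call with a gripper value outside its range is refused whole. OPENING is the opening, from -1 (shut) to 1 (fully open), set as the call begins (- or left out, the last holds). The fingers move at their own pace and stop on an object; the grip force is fixed at half the most. Time passes only in rows, so rows that do not move let the fingers close. It gives the time, the measured TCP pose, the force and the opening at its end, in the units of the state.
- ctrl.get_obs(): the state, without advancing time (a new reading comes with each control period).
- viewer.camera(name): name is "scene" or "top"; returns the picture (384x512x3 uint8, red, green, blue); there is no depth.
- viewer.get_calibration(name): a dict with "camera_matrix" (3x3 intrinsics, pixels), "R" (3x3) and "t" (3): a world point X has camera coordinates R X + t. Camera axes: x right, y down, z forward; pixel columns grow to the right and rows downward; lengths in m; the calibration is good to about 2 mm. A picture is of the moment at which its call begins. get_calibration takes no time and is no camera call.
- ctrl.hand_in(): hands the job in, once; it reports no verdict.
The state is a dict: "time_s": time; "q": joint angles; "dq": joint speeds; "joint_efforts": joint torques, N m; "eef_pos": TCP position; "eef_rot": TCP orientation; "wrist_force": force on the tool from outside, world axes, zero at the start; "torque": the same for the moment, N m; "opening": opening from 0.0 (shut) to 1.0 (fully open).
Only numpy, scipy, OpenCV 4.12 (cv2) and the standard library are available. Lean on these libraries where they do the work, as an engineer would, in place of code of your own. Each camera call takes 0.05 s, during which the arm holds its last target. There are 200 camera calls.

## Working session

There is one attempt and no reset: what is moved stays moved. The work goes in short steps, Python scripts to look and compute and a shell command to move; the robot and the scene stay as the last step left them, time stands still between calls to the robot, and variables do not carry over. Pictures are saved under pics/ and viewed, about 8 in all and at most 12, crops included, and the job is handed in when it is done.

```bash
mkdir -p pics; ls; python3 - <<'E'
from bench import ctrl, viewer
import cv2
for n in("scene","top"):
    cv2.imwrite(f"pics/{n}0.png",viewer.camera(n)[:,:,::-1])
    c=viewer.get_calibration(n);print(n,c)
print(ctrl.get_obs(),ctrl.grip_point_offset)
E
```

```text
pics
scene {'camera_matrix': array([[486.92601197,   0.        , 255.28655279],
       [  0.        , 486.92601197, 186.79519331],
       [  0.        ,   0.        ,   1.        ]]), 'R': array([[-0.42554286,  0.90478203,  0.01681503],
       [ 0.63770769,  0.31301085, -0.70381326],
       [-0.64206088, -0.28877964, -0.71018599]]), 't': array([ 0.22964572, -0.30403659,  1.46748217])}
top {'camera_matrix': array([[399.73793903,   0.        , 258.43033298],
       [  0.        , 399.73793903, 191.68279209],
       [  0.        ,   0.        ,   1.        ]]), 'R': array([[ 6.39956996e-04, -9.99935152e-01,  1.13702357e-02],
       [-9.92376384e-01, -2.03633361e-03, -1.23227292e-01],
       [ 1.23242454e-01, -1.12046932e-02, -9.92313334e-01]]), 't': array([0.02719286, 0.5413324 , 0.88227803])}
{'time_s': 0.1, 'q': array([ 9.60711347e-01,  1.81502849e-01,  1.60788938e+00, -1.43083809e-05,
        1.35379875e+00, -2.06300824e-01]), 'dq': array([ 0.00052773,  0.00123713, -0.00196153,  0.00160084, -0.00027558,
       -0.00054083]), 'joint_efforts': array([ 5.51018784e-04, -4.45875657e+01, -3.52238095e+01, -2.38974144e-04,
        4.17482472e-03, -1.73093906e-05]), 'eef_pos': array([0.22561957, 0.52835327, 0.23046295]), 'eef_rot': array([-3.10817431e-04,  2.00521758e-01,  9.79688923e-01, -7.36275973e-04]), 'wrist_force': array([ 0.24186521,  0.87838368, -0.06641378]), 'torque': array([-0.00667897,  0.0394008 ,  0.01861212]), 'opening': 1.0013632284356206} 0.0187
```

View pics/scene0.png

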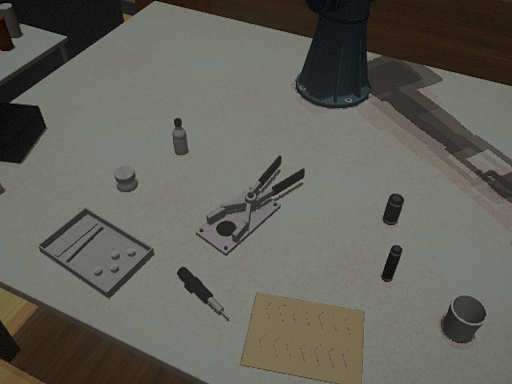

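View pics/top0.png

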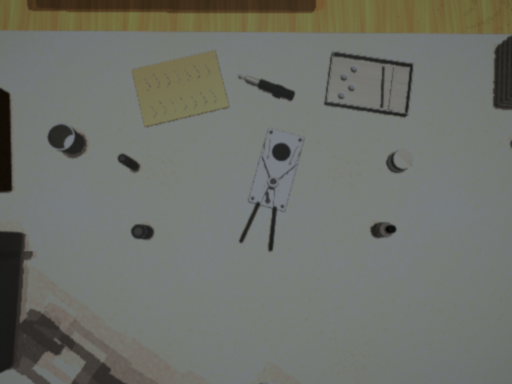

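The scene image shows the stout grip at about (394,209) and the slim grip at (391,263), with the clamp disc at (227,229). In the top image the stout grip is at (142,231), the disc at (281,152), the pivot at (273,182) and the handle ends at (241,241) and (271,249).

```bash
cat > h.py <<'E'
import numpy as np,cv2
from bench import ctrl,viewer
def ray(n,uv):
    c=viewer.get_calibration(n);R=c['R'];d=R.T@np.linalg.solve(c['camera_matrix'],[uv[0],uv[1],1.]);return -R.T@c['t'],d
def plane(n,uv,z):
    o,d=ray(n,uv);return (o+d*(z-o[2])/d[2])
def tri(a,b):
    (o,d),(p,e)=ray("scene",a),ray("top",b);s=np.linalg.lstsq(np.c_[d,-e],p-o,rcond=None)[0]
    x,y=o+d*s[0],p+e*s[1];return (x+y)/2,np.linalg.norm(x-y)
def proj(n,X):
    c=viewer.get_calibration(n);p=c['camera_matrix']@(c['R']@np.array(X)+c['t']);return p[:2]/p[2]
def blobs(img,x0,y0,x1,y1,thr,amin=20):
    g=img[y0:y1,x0:x1].max(2);m=(g<thr).astype(np.uint8)
    n,l,s,c=cv2.connectedComponentsWithStats(m)
    return [(s[i,:].tolist(),np.round(c[i]+[x0,y0],1).tolist(),cv2.minAreaRect(np.argwhere(l==i)[:,::-1].astype(np.float32)+np.float32([x0,y0]))) for i in range(1,n) if s[i,4]>=amin]
E
python3 - <<'E'
from h import *
s=cv2.imread("pics/scene0.png");t=cv2.imread("pics/top0.png")
for nm,im,b in(("scene disc/handles",s,(190,150,310,255)),("scene grip",s,(375,185,415,230)),("top clamp",t,(225,120,315,260)),("top grip",t,(125,215,165,250))):
    print(nm)
    for thr in (60,):
        for q in blobs(im,*b,thr): print(thr,q)
up=lambda im,x,y,w,h,k:cv2.resize(im[y:y+h,x:x+w],None,fx=k,fy=k,interpolation=cv2.INTER_CUBIC)
a=up(t,225,120,100,140,4);b=up(t,122,210,45,45,8);c=up(s,372,185,45,45,4)
out=np.zeros((560,780,3),np.uint8);out[:560,:400]=a;out[:360,410:770]=b;out[370:550,410:590]=c
cv2.imwrite("pics/crop.png",np.clip(out*1.6,0,255).astype(np.uint8))
E
```

```text
scene disc/handles
60 ([58, 6, 33, 42, 273], [266.2, 175.6], ((265.4000244140625, 177.1999969482422), (8.068933486938477, 51.395591735839844), 37.87498474121094))
60 ([55, 19, 59, 45, 459], [276.9, 189.4], ((275.0064392089844, 188.57293701171875), (15.395363807678223, 68.19818115234375), 58.392494201660156))
60 ([95, 33, 17, 11, 26], [293.2, 188.4], ((293.22314453125, 188.3626708984375), (1.375755786895752, 18.867507934570312), 58.392494201660156))
60 ([17, 53, 39, 22, 250], [226.4, 212.2], ((226.119873046875, 211.7950439453125), (10.480653762817383, 41.60414123535156), 67.89054870605469))
60 ([9, 56, 81, 49, 105], [239.4, 235.1], ((243.5095977783203, 233.44027709960938), (27.40496826171875, 85.43486022949219), 70.07442474365234))
60 ([26, 71, 33, 21, 326], [230.1, 229.6], ((231.63015747070312, 231.01370239257812), (31.71949005126953, 19.36668586730957), 6.009006023406982))
scene grip
60 ([8, 9, 21, 31, 419], [392.6, 209.1], ((392.60003662109375, 209.20001220703125), (14.546475410461426, 30.99031639099121), 18.434947967529297))
top clamp
60 ([48, 24, 17, 16, 226], [280.8, 151.5], ((281.0, 151.5), (15.0, 16.0), 90.0))
60 ([15, 83, 20, 39, 130], [249.2, 222.2], ((249.24636840820312, 222.11497497558594), (3.2018470764160156, 42.046897888183594), 25.016895294189453))
60 ([44, 87, 8, 44, 140], [272.1, 228.8], ((272.1794128417969, 228.46533203125), (3.412548542022705, 43.28831481933594), 6.170175075531006))
top grip
60 ([7, 10, 21, 14, 246], [142.0, 231.5], ((142.0, 231.5), (13.0, 20.0), 90.0))
```

View pics/crop.png

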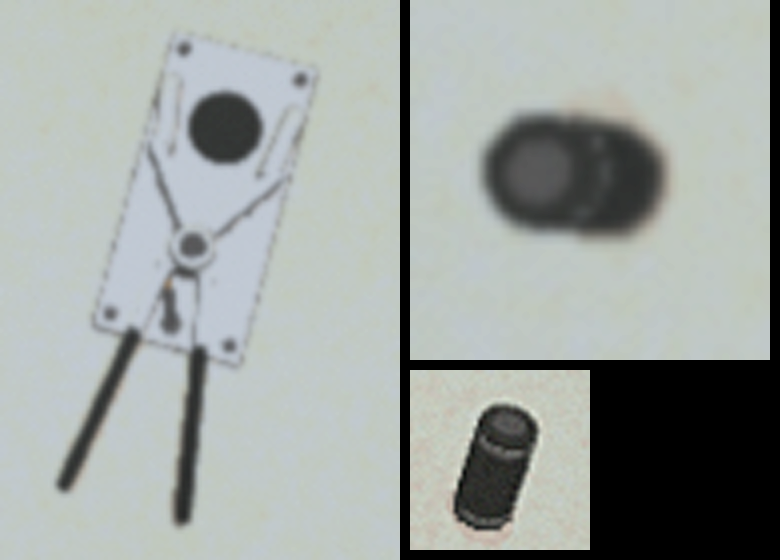

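```bash
python3 - <<'E'
from h import *
np.set_printoptions(precision=4,suppress=True)
print("grip top-disc",plane("top",(137.8,231.2),.07),"base end",plane("top",(146,231.5),.0))
print("grip tri",tri((392.6,209.1),(142,231.5)))
print("grip scene plane",plane("scene",(393.5,209.5),.035),plane("scene",(372+98/4,185+55/4),.07))
seat=plane("top",(280.8,151.5),.01);print("seat",seat,"scene",plane("scene",(227.2,229),.01))
L=plane("top",(249.2,222.2),.045);R=plane("top",(272.1,228.8),.045)
piv=plane("top",(225+191/4-.4,120+245/4-.4),.04)
print(L,R,"piv",piv)
mid=(L+R)/2
tips=[plane("top",(225+65/4-.4,120+487/4-.4),.045),plane("top",(225+181/4-.4,120+520/4-.4),.045)]
print(tips,"d",np.linalg.norm((mid-seat)[:2]),np.linalg.norm((piv-seat)[:2]))
for p in (mid,piv,sum(tips)/2): v=(seat-p)[:2];print("ax deg",np.degrees(np.arctan2(v[1],v[0])))
print("handle dirs",[np.degrees(np.arctan2(*(b-a)[1::-1])) for a,b in zip(tips,(L,R))])
o=ctrl.get_obs();from scipy.spatial.transform import Rotation as Ro
w,x,y,z=o['eef_rot'];print(Ro.from_quat([x,y,z,w]).as_matrix())
E
```

```text
grip top-disc [0.45   0.2893 0.07  ] base end [0.4511 0.2904 0.    ]
grip tri (array([0.4501, 0.2902, 0.0353]), np.float64(0.0006689137502132211))
grip scene plane [0.45   0.2926 0.035 ] [0.4511 0.2916 0.07  ]
seat [ 0.6407 -0.0255  0.01  ] scene [ 0.6409 -0.0198  0.01  ]
[0.4709 0.0487 0.045 ] [ 0.4563 -0.0026  0.045 ] piv [ 0.5654 -0.0038  0.04  ]
[array([0.4284, 0.0671, 0.045 ]), array([0.4102, 0.0026, 0.045 ])] d 0.18363343593443338 0.07833716636332101
ax deg -15.343664351549375
ax deg -16.14122392721978
ax deg -15.257527438691577
handle dirs [np.float64(-23.41343270314739), np.float64(-6.401754577967894)]
[[-0.9196  0.3929 -0.0009]
 [ 0.3929  0.9196 -0.0013]
 [ 0.0003 -0.0016 -1.    ]]
```

```bash
cat >> h.py <<'E'
from scipy.spatial.transform import Rotation as Ro
def delta(target,yaw=74.8):
    "remaining shift / turn to the target in move units (tool axes)"
    o=ctrl.get_obs();w,x,y,z=o['eef_rot'];R=Ro.from_quat([x,y,z,w]).as_matrix()
    c,s=np.cos(np.radians(yaw)),np.sin(np.radians(yaw))
    T=np.array([[-s,c,0],[c,s,0],[0,0,-1.]])
    print("t",round(o['time_s'],2),"pos",o['eef_pos'].round(4),"F",o['wrist_force'].round(1),"open",round(o['opening'],3))
    print("shift units now-axes",(R.T@(np.array(target)-o['eef_pos'])/.15).round(3),"turn",(np.degrees(Ro.from_matrix(R.T@T).as_rotvec())/30).round(3))
E
python3 -m handwheel '[{"travel":[0,0,0],"dr":[0,0,-0.13]},{"travel":[0,0,0],"dr":[0,0,-0.13]},{"travel":[-0.18,-0.11,0.04],"dr":[0,0,0]},{"travel":[-0.18,-0.11,0.04],"dr":[0,0,0]},{"travel":[-0.18,-0.11,0.04],"dr":[0,0,0]},{"travel":[-0.18,-0.11,0.04],"dr":[0,0,0]},{"travel":[-0.18,-0.11,0.04],"dr":[0,0,0]},{"travel":[-0.18,-0.11,0.04],"dr":[0,0,0]},{"travel":[-0.18,-0.11,0.04],"dr":[0,0,0]},{"travel":[-0.18,-0.11,0.04],"dr":[0,0,0]}]' 1
python3 -c "
from h import *
delta([.450,.290,.14])"
```

```text
time_s: 0.93
eef_pos: [0.4005, 0.3414, 0.1776]
eef_rot: [-0.003, 0.124, 0.992, -0.001]
wrist_force: [0.5, 0.7, 0.4]
opening: 1.0
t 0.93 pos [0.4005 0.3414 0.1776] F [0.5 0.7 0.4] open 1.0
shift units now-axes [-0.405 -0.251  0.249] turn [-0.006 -0.009  0.032]
```

```bash
python3 -m handwheel '[{"travel":[-0.16,-0.1,0.1],"dr":[0,0,0]},{"travel":[-0.15,-0.1,0.1],"dr":[0,0,0.03]},{"travel":[-0.07,-0.04,0.04],"dr":[0,0,0]},{"travel":[0,0,0],"dr":[0,0,0]},{"travel":[0,0,0],"dr":[0,0,0]}]' 1
python3 - <<'E'
from h import *
delta([.450,.290,.035])
t=viewer.camera("top");s=viewer.camera("scene")
out=np.hstack([cv2.resize(s[150:250,340:440],None,fx=4,fy=4),cv2.resize(t[185:285,90:190],None,fx=4,fy=4)])
cv2.imwrite("pics/a1.png",np.clip(out[:,:,::-1]*1.6,0,255).astype(np.uint8))
E
```

```text
time_s: 1.35
eef_pos: [0.4509, 0.2846, 0.1379]
eef_rot: [-0.004, 0.136, 0.991, -0.002]
wrist_force: [-0.2, -0.7, 0.6]
opening: 0.998
t 1.35 pos [0.4509 0.2846 0.1379] F [-0.2 -0.7  0.6] open 0.998
shift units now-axes [0.011 0.037 0.686] turn [-0.011 -0.013 -0.013]
```

View pics/a1.png

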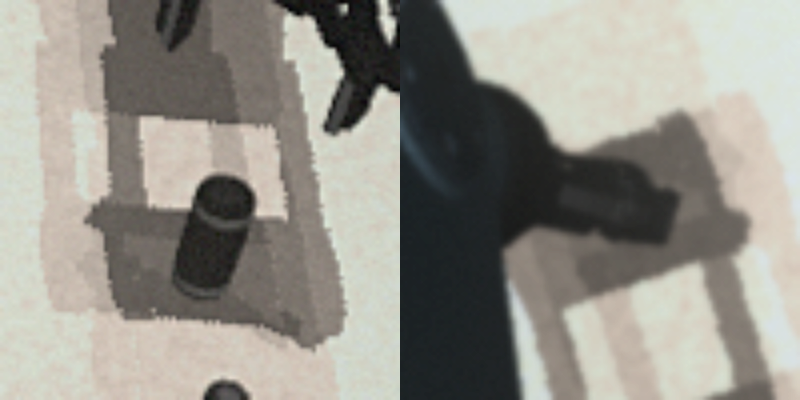

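The scene crop shows the grip standing free at about (394,209), below and between the open fingertips. Next I descend over it.

```bash
python3 -m handwheel '[{"travel":[0.01,0.035,0.05],"dr":[-0.01,-0.01,-0.01]},{"travel":[0,0,0.1],"dr":[0,0,0]},{"travel":[0,0,0.12],"dr":[0,0,0]},{"travel":[0,0,0.12],"dr":[0,0,0]},{"travel":[0,0,0.12],"dr":[0,0,0]},{"travel":[0,0,0.08],"dr":[0,0,0]},{"travel":[0,0,0.04],"dr":[0,0,0]},{"travel":[0,0,0],"dr":[0,0,0]}]' 1
python3 -c "
from h import *
delta([.450,.290,.035])"
```

```text
time_s: 2.12
eef_pos: [0.4473, 0.305, 0.0445]
eef_rot: [0.005, 0.123, 0.992, 0.005]
wrist_force: [-1.3, -0.4, 0.0]
opening: 1.002
t 2.12 pos [0.4473 0.305  0.0445] F [-1.3 -0.4  0. ] open 1.002
shift units now-axes [-0.041 -0.093  0.063] turn [0.022 0.017 0.035]
```

```bash
python3 -m handwheel '[{"travel":[-0.02,-0.05,0],"dr":[0.01,0.01,0.02]},{"travel":[0,0,0],"dr":[0,0,0]},{"travel":[0,0,0],"dr":[0,0,0]}]' 1
python3 -c "
from h import *
delta([.450,.290,.035])"
```

```text
time_s: 2.37
eef_pos: [0.4481, 0.2985, 0.0459]
eef_rot: [0.003, 0.127, 0.992, 0.003]
wrist_force: [-0.3, -0.0, -0.6]
opening: 1.003
t 2.37 pos [0.4481 0.2985 0.0459] F [-0.3 -0.  -0.6] open 1.003
shift units now-axes [-0.026 -0.052  0.073] turn [0.013 0.009 0.02 ]
```

```bash
python3 -m handwheel '[{"travel":[-0.02,-0.05,0.03],"dr":[0.01,0.01,0.02]},{"travel":[0,0,0.03],"dr":[0,0,0]},{"travel":[0,0,0],"dr":[0,0,0]},{"travel":[0,0,0],"dr":[0,0,0]}]' 1
python3 -c "
from h import *
delta([.450,.290,.035])"
```

```text
time_s: 2.7
eef_pos: [0.4515, 0.2899, 0.0386]
eef_rot: [0.002, 0.133, 0.991, 0.002]
wrist_force: [-0.4, 0.1, 0.4]
opening: 0.999
t 2.7 pos [0.4515 0.2899 0.0386] F [-0.4  0.1  0.4] open 0.999
shift units now-axes [ 0.01  -0.002  0.024] turn [ 0.008  0.006 -0.005]
```

Well centred. Next: close, then lift.

```bash
python3 -m handwheel '[{"travel":[0.01,0,0.02],"dr":[0.008,0.006,0]},{"travel":[0,0,0],"dr":[0,0,0]}]' 1
python3 -m handwheel '[{"travel":[0,0,0],"dr":[0,0,0]},{"travel":[0,0,0],"dr":[0,0,0]},{"travel":[0,0,0],"dr":[0,0,0]},{"travel":[0,0,0],"dr":[0,0,0]},{"travel":[0,0,0],"dr":[0,0,0]},{"travel":[0,0,0],"dr":[0,0,0]},{"travel":[0,0,0],"dr":[0,0,0]},{"travel":[0,0,0],"dr":[0,0,0]}]' -1
python3 -c "
from h import *
delta([.450,.290,.13])"
```

```text
time_s: 2.87
eef_pos: [0.4502, 0.2901, 0.0355]
eef_rot: [-0.0, 0.134, 0.991, -0.0]
wrist_force: [-0.9, 0.3, -0.6]
opening: 1.004
time_s: 3.53
eef_pos: [0.4501, 0.2904, 0.0355]
eef_rot: [-0.0, 0.134, 0.991, -0.0]
wrist_force: [0.9, -1.2, -0.0]
opening: 0.36
t 3.53 pos [0.4501 0.2904 0.0355] F [ 0.9 -1.2 -0. ] open 0.36
shift units now-axes [-0.    -0.003 -0.63 ] turn [-0.    -0.    -0.005]
```

```bash
python3 -m handwheel '[{"travel":[0,0,-0.05],"dr":[0,0,0]},{"travel":[0,0,-0.12],"dr":[0,0,0]},{"travel":[0,0,-0.15],"dr":[0,0,0]},{"travel":[0,0,-0.15],"dr":[0,0,0]},{"travel":[0,0,-0.12],"dr":[0,0,0]},{"travel":[0,0,-0.05],"dr":[0,0,0]},{"travel":[0,0,0],"dr":[0,0,0]}]'
python3 -c "
from h import *
delta([.641,-.0245,.13])"
```

```text
time_s: 4.12
eef_pos: [0.4479, 0.2897, 0.1356]
eef_rot: [-0.003, 0.134, 0.991, -0.001]
wrist_force: [0.1, 0.2, -1.3]
opening: 0.36
t 4.12 pos [0.4479 0.2897 0.1356] F [ 0.1  0.2 -1.3] open 0.36
shift units now-axes [-1.796 -1.679  0.035] turn [-0.006 -0.009 -0.005]
```

```bash
python3 -m handwheel '[{"travel":[-0.08,-0.08,0],"dr":[0,0,0]},{"travel":[-0.15,-0.14,0],"dr":[0,0,0]},{"travel":[-0.15,-0.14,0],"dr":[0,0,0]},{"travel":[-0.15,-0.14,0],"dr":[0,0,0]},{"travel":[-0.15,-0.14,0],"dr":[0,0,0]},{"travel":[-0.15,-0.14,0],"dr":[0,0,0]},{"travel":[-0.15,-0.14,0],"dr":[0,0,0]},{"travel":[-0.15,-0.14,0],"dr":[0,0,0]},{"travel":[-0.1,-0.1,0],"dr":[0,0,0]},{"travel":[-0.05,-0.05,0],"dr":[0,0,0]},{"travel":[0,0,0],"dr":[0,0,0]}]'
python3 -c "
from h import *
delta([.641,-.0245,.13])"
```

```text
time_s: 5.03
eef_pos: [0.5849, 0.0549, 0.1243]
eef_rot: [-0.008, 0.131, 0.991, -0.001]
wrist_force: [-0.9, 0.6, -1.0]
opening: 0.355
t 5.03 pos [0.5849 0.0549 0.1243] F [-0.9  0.6 -1. ] open 0.355
shift units now-axes [-0.498 -0.414 -0.044] turn [-0.01  -0.031  0.004]
```

```bash
python3 -m handwheel '[{"travel":[-0.12,-0.1,0],"dr":[0,-0.015,0]},{"travel":[-0.12,-0.1,-0.02],"dr":[0,-0.015,0]},{"travel":[-0.12,-0.1,-0.02],"dr":[-0.01,0,0]},{"travel":[-0.08,-0.07,0],"dr":[0,0,0]},{"travel":[-0.03,-0.03,0],"dr":[0,0,0]},{"travel":[0,0,0],"dr":[0,0,0]},{"travel":[0,0,0],"dr":[0,0,0]}]'
python3 -c "
from h import *
delta([.641,-.0245,.13])"
```

```text
time_s: 5.62
eef_pos: [0.6328, -0.016, 0.1237]
eef_rot: [-0.006, 0.129, 0.992, 0.002]
wrist_force: [-0.4, 0.5, -1.0]
opening: 0.354
t 5.62 pos [ 0.6328 -0.016   0.1237] F [-0.4  0.5 -1. ] open 0.354
shift units now-axes [-0.067 -0.041 -0.043] turn [ 0.004 -0.026  0.011]
```

```bash
python3 -m handwheel '[{"travel":[-0.05,-0.03,0.04],"dr":[0,-0.025,0.01]},{"travel":[-0.02,-0.02,0.04],"dr":[0,0,0]},{"travel":[0,0,0],"dr":[0,0,0]},{"travel":[0,0,0],"dr":[0,0,0]}]'
python3 - <<'E'
from h import *
delta([.641,-.0245,.1])
t=viewer.camera("top");s=viewer.camera("scene")
out=np.hstack([cv2.resize(s[140:260,180:310],None,fx=3,fy=4),cv2.resize(t[100:260,220:340],None,fx=3,fy=3)])
cv2.imwrite("pics/a2.png",np.clip(out[:,:,::-1]*1.6,0,255).astype(np.uint8))
E
```

```text
time_s: 5.95
eef_pos: [0.6395, -0.0226, 0.1093]
eef_rot: [-0.001, 0.13, 0.991, 0.002]
wrist_force: [0.7, 0.4, -1.0]
opening: 0.356
t 5.95 pos [ 0.6395 -0.0226  0.1093] F [ 0.7  0.4 -1. ] open 0.356
shift units now-axes [-0.013 -0.01   0.062] turn [ 0.005 -0.004  0.007]
```

View pics/a2.png

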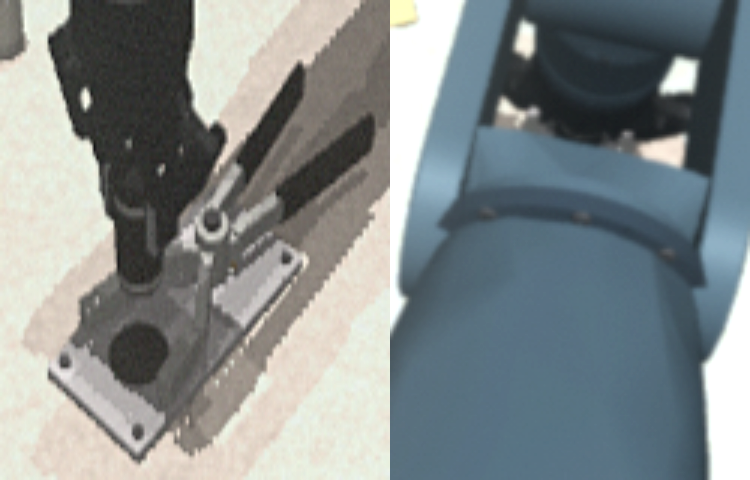

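In the scene crop the disc is centred at crop (138,352), which is image (226,228). The grip hangs upright with its underside at about crop (139,280), which is image (226.3,210). The top view is blocked by the arm, so I'll compare the two points in the scene view.

```bash
python3 - <<'E'
from h import *
s=cv2.imread("pics/a2.png")
print("disc",plane("scene",(225.7,227.6),.01).round(4),"seat top-est projects",proj("scene",[.6407,-.0255,.01]))
p=ctrl.get_obs()['eef_pos'];print("grip underside predicted px",proj("scene",[p[0],p[1],p[2]-.0355]), "crop", (proj("scene",[p[0],p[1],p[2]-.0355])-[180,140])*[3,4])
g=s[300:420,80:200].max(2);n,l,st,c=cv2.connectedComponentsWithStats((g<75).astype(np.uint8));i=1+st[1:,4].argmax();print("disc crop",c[i]+[80,300],st[i])
u,v=c[i]+[80.5,300.5];print(plane("scene",(180+u/3-.5,140+v/4-.5),.01).round(4))
E
```

```text
disc [ 0.6388 -0.0246  0.01  ] seat top-est projects [224.90903637 228.05985319]
grip underside predicted px [225.53606437 208.28622951] crop [136.6081931  273.14491803]
disc crop [137.73706591 353.50815025] [  29   22   60   64 2822]
[ 0.6399 -0.0243  0.01  ]
```

Both views agree on the seat: (0.6405, -0.025).

```bash
python3 -m handwheel '[{"travel":[-0.01,-0.01,0.05],"dr":[0,0,0]},{"travel":[0,0,0.08],"dr":[0,0,0]},{"travel":[0,0,0.08],"dr":[0,0,0]},{"travel":[0,0,0.06],"dr":[0,0,0]},{"travel":[0,0,0.02],"dr":[0,0,0]},{"travel":[0,0,0],"dr":[0,0,0]},{"travel":[0,0,0],"dr":[0,0,0]}]'
python3 -c "
from h import *
delta([.6405,-.025,.0455])"
```

```text
time_s: 6.63
eef_pos: [0.6395, -0.0239, 0.06]
eef_rot: [-0.002, 0.13, 0.991, 0.002]
wrist_force: [0.0, -0.3, -1.4]
opening: 0.36
t 6.63 pos [ 0.6395 -0.0239  0.06  ] F [ 0.  -0.3 -1.4] open 0.36
shift units now-axes [-0.008 -0.006  0.097] turn [ 0.005 -0.008  0.008]
```

```bash
python3 -m handwheel '[{"travel":[-0.008,-0.006,0.04],"dr":[0.005,-0.008,0.008]},{"travel":[0,0,0.04],"dr":[0,0,0]},{"travel":[0,0,0.01],"dr":[0,0,0]},{"travel":[0,0,0],"dr":[0,0,0]},{"travel":[0,0,0],"dr":[0,0,0]}]'
python3 -c "
from h import *
delta([.6405,-.025,.0455])"
```

```text
time_s: 7.05
eef_pos: [0.6412, -0.0254, 0.0458]
eef_rot: [0.001, 0.133, 0.991, -0.0]
wrist_force: [1.1, -0.3, -1.1]
opening: 0.36
t 7.05 pos [ 0.6412 -0.0254  0.0458] F [ 1.1 -0.3 -1.1] open 0.36
shift units now-axes [0.005 0.001 0.002] turn [-0.     0.004 -0.001]
```

```bash
python3 -m handwheel '[{"travel":[0,0,0.006],"dr":[0,0,0]},{"travel":[0,0,0.006],"dr":[0,0,0]},{"travel":[0,0,0],"dr":[0,0,0]}]'
python3 -c "
from h import *
delta([.6405,-.025,.0455])"
```

```text
time_s: 7.3
eef_pos: [0.6421, -0.0255, 0.0459]
eef_rot: [0.002, 0.133, 0.991, -0.0]
wrist_force: [0.3, 0.3, -1.5]
opening: 0.358
t 7.3 pos [ 0.6421 -0.0255  0.0459] F [ 0.3  0.3 -1.5] open 0.358
shift units now-axes [0.011 0.001 0.003] turn [-0.     0.007 -0.001]
```

```bash
python3 -m handwheel '[{"travel":[0.012,0,0.015],"dr":[0,0.006,0]},{"travel":[0,0,0.015],"dr":[0,0,0]},{"travel":[0,0,0],"dr":[0,0,0]}]'
python3 -c "
from h import *
delta([.6405,-.025,.0455])"
```

```text
time_s: 7.55
eef_pos: [0.6433, -0.0258, 0.0463]
eef_rot: [0.003, 0.132, 0.991, -0.0]
wrist_force: [-0.4, -0.6, -0.7]
opening: 0.36
t 7.55 pos [ 0.6433 -0.0258  0.0463] F [-0.4 -0.6 -0.7] open 0.36
shift units now-axes [0.019 0.    0.005] turn [-0.     0.013 -0.001]
```

With re-basing, the push relaxes in the last zero row, so the grip is in fact on the plate and only creeping. I'll lift 3 mm, recentre and set down once.

```bash
python3 -m handwheel '[{"travel":[0.01,0,-0.025],"dr":[0,0.008,0]},{"travel":[0.01,0,0],"dr":[0,0.006,0]},{"travel":[0,0,0],"dr":[0,0,0]},{"travel":[0,0,0],"dr":[0,0,0]}]'
python3 -c "
from h import *
delta([.6405,-.025,.0455])"
```

```text
time_s: 7.88
eef_pos: [0.6402, -0.0249, 0.0503]
eef_rot: [-0.0, 0.132, 0.991, 0.0]
wrist_force: [-0.1, -0.6, -1.4]
opening: 0.357
t 7.88 pos [ 0.6402 -0.0249  0.0503] F [-0.1 -0.6 -1.4] open 0.357
shift units now-axes [-0.002 -0.     0.032] turn [ 0.    -0.001 -0.001]
```

```bash
python3 -m handwheel '[{"travel":[0,0,0.03],"dr":[0,0,0]},{"travel":[0,0,0],"dr":[0,0,0]},{"travel":[0,0,0],"dr":[0,0,0]}]'
python3 -c "
from h import *
delta([.6405,-.025,.0455])"
```

```text
time_s: 8.13
eef_pos: [0.6406, -0.025, 0.0455]
eef_rot: [0.0, 0.132, 0.991, 0.0]
wrist_force: [-1.1, -0.3, 4.4]
opening: 0.363
t 8.13 pos [ 0.6406 -0.025   0.0455] F [-1.1 -0.3  4.4] open 0.363
shift units now-axes [ 0.001 -0.    -0.   ] turn [ 0.     0.001 -0.001]
```

It's seated at the target with 4–5 N contact, upright. Release and rise.

```bash
python3 -m handwheel '[{"travel":[0,0,0],"dr":[0,0,0]},{"travel":[0,0,0],"dr":[0,0,0]},{"travel":[0,0,0],"dr":[0,0,0]},{"travel":[0,0,0],"dr":[0,0,0]},{"travel":[0,0,0],"dr":[0,0,0]},{"travel":[0,0,0],"dr":[0,0,0]}]' 0.6
python3 -c "
from h import *
delta([.6405,-.025,.2])"
```

```text
time_s: 8.63
eef_pos: [0.64, -0.0249, 0.0445]
eef_rot: [-0.0, 0.132, 0.991, 0.0]
wrist_force: [-0.6, -0.8, 0.1]
opening: 0.802
t 8.63 pos [ 0.64   -0.0249  0.0445] F [-0.6 -0.8  0.1] open 0.802
shift units now-axes [-0.002  0.    -1.036] turn [ 0.    -0.002 -0.001]
```

```bash
python3 -m handwheel '[{"travel":[0,0,-0.08],"dr":[0,0,0]},{"travel":[0,0,-0.15],"dr":[0,0,0]},{"travel":[0,0,-0.15],"dr":[0,0,0]},{"travel":[0,0,-0.15],"dr":[0,0,0]},{"travel":[0,0,-0.15],"dr":[0,0,0]},{"travel":[0,0,-0.1],"dr":[0,0,0]},{"travel":[0,0,0],"dr":[0,0,0]},{"travel":[0.08,0,0],"dr":[0,0,0]},{"travel":[0.16,0,0],"dr":[0,0,0]},{"travel":[0.18,0,0],"dr":[0,0,0]},{"travel":[0.18,0,0],"dr":[0,0,0]},{"travel":[0.18,0,0],"dr":[0,0,0]},{"travel":[0.15,0,0],"dr":[0,0,0]},{"travel":[0.1,0,0],"dr":[0,0,0]},{"travel":[0,0,0],"dr":[0,0,0]},{"travel":[0,0,0],"dr":[0,0,0]}]' 1
python3 - <<'E'
from h import *
delta([.463,.0235,.15])
t=viewer.camera("top");s=viewer.camera("scene")
out=np.hstack([cv2.resize(s[140:260,180:310],None,fx=3,fy=4),cv2.resize(t[100:260,220:340],None,fx=3,fy=3)])
cv2.imwrite("pics/a3.png",np.clip(out[:,:,::-1]*1.6,0,255).astype(np.uint8))
E
```

```text
time_s: 9.97
eef_pos: [0.4831, 0.0173, 0.1692]
eef_rot: [0.0, 0.133, 0.991, -0.0]
wrist_force: [1.2, -0.1, 0.3]
opening: 1.001
t 9.97 pos [0.4831 0.0173 0.1692] F [ 1.2 -0.1  0.3] open 1.001
shift units now-axes [0.14  0.004 0.128] turn [ 0.     0.001 -0.002]
```

View pics/a3.png

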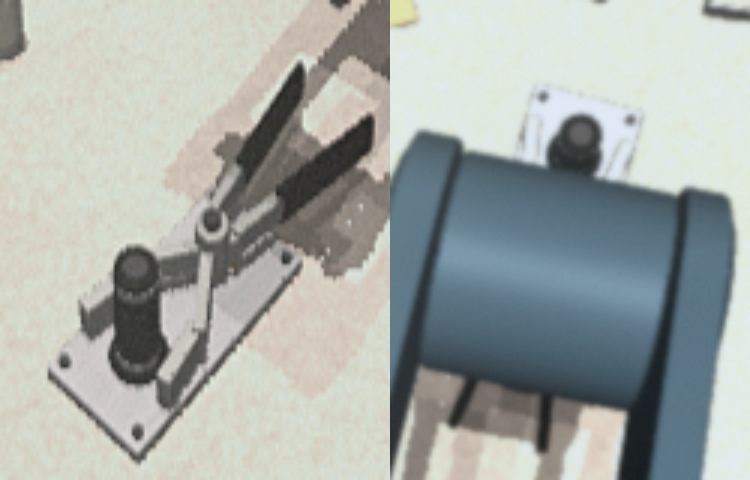

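The grip stands upright on the disc between the jaws. In the scene crop its base is near (138,360), and its top in the top crop is (578,130). The handles are free. Next: go over the squeeze point and down.

```bash
python3 -m handwheel '[{"travel":[0.08,0,0],"dr":[0,0,0]},{"travel":[0.06,0,0.03],"dr":[0,0,0]},{"travel":[0,0,0.1],"dr":[0,0,0]},{"travel":[0,0,0.14],"dr":[0,0,0]},{"travel":[0,0,0.14],"dr":[0,0,0]},{"travel":[0,0,0.06],"dr":[0,0,0]},{"travel":[0,0,0],"dr":[0,0,0]},{"travel":[0,0,0],"dr":[0,0,0]}]' 1
python3 - <<'E'
from h import *
delta([.463,.0235,.016])
print("grip top now, top view",plane("top",(220+188/3-.3,100+130/3-.3),.08))
E
```

```text
time_s: 10.73
eef_pos: [0.4696, 0.0202, 0.0965]
eef_rot: [0.003, 0.134, 0.991, -0.0]
wrist_force: [-0.6, 1.0, 0.3]
opening: 0.999
t 10.73 pos [0.4696 0.0202 0.0965] F [-0.6  1.   0.3] open 0.999
shift units now-axes [0.052 0.009 0.536] turn [ 0.     0.012 -0.007]
grip top now, top view [ 0.64383702 -0.02433205  0.08      ]
```

```bash
python3 -m handwheel '[{"travel":[0.05,0.009,0],"dr":[0,0.012,-0.007]},{"travel":[0,0,0.05],"dr":[0,0,0]},{"travel":[0,0,0.08],"dr":[0,0,0]},{"travel":[0,0,0.08],"dr":[0,0,0]},{"travel":[0,0,0.05],"dr":[0,0,0]},{"travel":[0,0,0],"dr":[0,0,0]},{"travel":[0,0,0],"dr":[0,0,0]}]' 1
python3 - <<'E'
from h import *
delta([.463,.0235,.016])
E
```

```text
time_s: 11.32
eef_pos: [0.4664, 0.0232, 0.0601]
eef_rot: [0.005, 0.132, 0.991, -0.0]
wrist_force: [-0.1, 1.1, 0.2]
opening: 1.004
t 11.32 pos [0.4664 0.0232 0.0601] F [-0.1  1.1  0.2] open 1.004
shift units now-axes [ 0.025 -0.004  0.294] turn [0.002 0.017 0.002]
```

```bash
python3 -m handwheel '[{"travel":[0.025,-0.004,0],"dr":[0,0.017,0]},{"travel":[0,0,0.04],"dr":[0,0,0]},{"travel":[0,0,0.05],"dr":[0,0,0]},{"travel":[0.005,0,0.05],"dr":[0,0.004,0]},{"travel":[0,0,0],"dr":[0,0,0]},{"travel":[0,0,0],"dr":[0,0,0]}]' 1
python3 - <<'E'
from h import *
delta([.463,.0235,.016])
s=viewer.camera("scene")
cv2.imwrite("pics/a4.png",np.clip(cv2.resize(s[110:250,190:350],None,fx=4,fy=4)[:,:,::-1]*1.7,0,255).astype(np.uint8))
E
```

```text
time_s: 11.82
eef_pos: [0.4631, 0.0236, 0.0389]
eef_rot: [0.0, 0.132, 0.991, 0.0]
wrist_force: [0.5, 0.2, 0.3]
opening: 1.003
t 11.82 pos [0.4631 0.0236 0.0389] F [0.5 0.2 0.3] open 1.003
shift units now-axes [ 0.001 -0.001  0.153] turn [0.002 0.002 0.002]
```

View pics/a4.png

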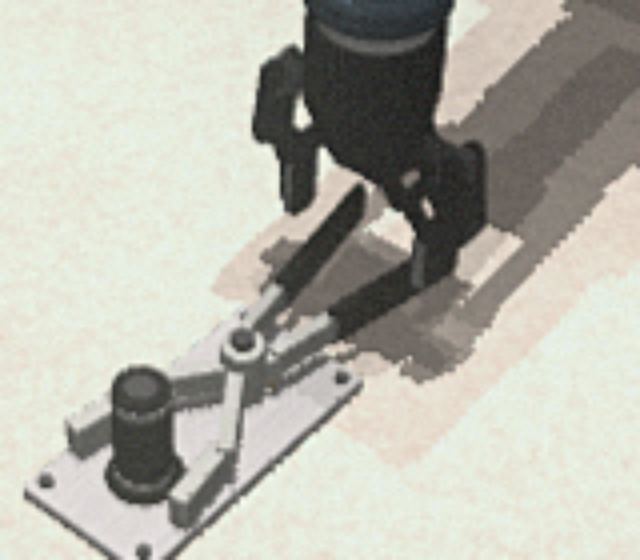

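The fingers hang outside both handles (crop (300,190) and (430,270)), just above handle height with no contact force. Continue down.

```bash
python3 -m handwheel '[{"travel":[0,0,0.05],"dr":[0,0,0]},{"travel":[0,0,0.06],"dr":[0,0,0]},{"travel":[0,0,0.04],"dr":[0,0,0]},{"travel":[0,0,0],"dr":[0,0,0]},{"travel":[0,0,0],"dr":[0,0,0]}]' 1
python3 - <<'E'
from h import *
delta([.463,.0235,.016])
E
```

```text
time_s: 12.28
eef_pos: [0.463, 0.0236, 0.0139]
eef_rot: [0.0, 0.132, 0.991, 0.0]
wrist_force: [0.9, -0.4, -0.9]
opening: 0.999
t 12.28 pos [0.463  0.0236 0.0139] F [ 0.9 -0.4 -0.9] open 0.999
shift units now-axes [-0.    -0.001 -0.014] turn [0.002 0.001 0.002]
```

```bash
python3 -m handwheel '[{"travel":[0,0,-0.01],"dr":[0,0,0]},{"travel":[0,0,0],"dr":[0,0,0]},{"travel":[0,0,0],"dr":[0,0,0]},{"travel":[0,0,0],"dr":[0,0,0]},{"travel":[0,0,0],"dr":[0,0,0]},{"travel":[0,0,0],"dr":[0,0,0]}]' 0.2
python3 -m handwheel '[{"travel":[0,0,0],"dr":[0,0,0]},{"travel":[0,0,0],"dr":[0,0,0]},{"travel":[0,0,0],"dr":[0,0,0]},{"travel":[0,0,0],"dr":[0,0,0]},{"travel":[0,0,0],"dr":[0,0,0]},{"travel":[0,0,0],"dr":[0,0,0]}]' -0.1
python3 -m handwheel '[{"travel":[0,0,0],"dr":[0,0,0]},{"travel":[0,0,0],"dr":[0,0,0]},{"travel":[0,0,0],"dr":[0,0,0]},{"travel":[0,0,0],"dr":[0,0,0]},{"travel":[0,0,0],"dr":[0,0,0]},{"travel":[0,0,0],"dr":[0,0,0]}]' -0.4
```

```text
time_s: 12.78
eef_pos: [0.4626, 0.0236, 0.016]
eef_rot: [-0.0, 0.131, 0.991, 0.0]
wrist_force: [0.3, 0.3, -3.6]
opening: 0.601
time_s: 13.28
eef_pos: [0.4624, 0.0236, 0.0166]
eef_rot: [-0.0, 0.131, 0.991, 0.0]
wrist_force: [-1.1, -0.2, -0.1]
opening: 0.449
time_s: 13.78
eef_pos: [0.4625, 0.0235, 0.0169]
eef_rot: [-0.0, 0.131, 0.991, 0.0]
wrist_force: [-0.5, -0.3, 0.2]
opening: 0.303
```

The opening went past the toggle, to about the locked width. Check with a picture before releasing.

```bash
python3 - <<'E'
from h import *
s=viewer.camera("scene")
cv2.imwrite("pics/a5.png",np.clip(cv2.resize(s[110:250,190:350],None,fx=4,fy=4)[:,:,::-1]*1.7,0,255).astype(np.uint8))
E
```

```text
(no output)
```

View pics/a5.png

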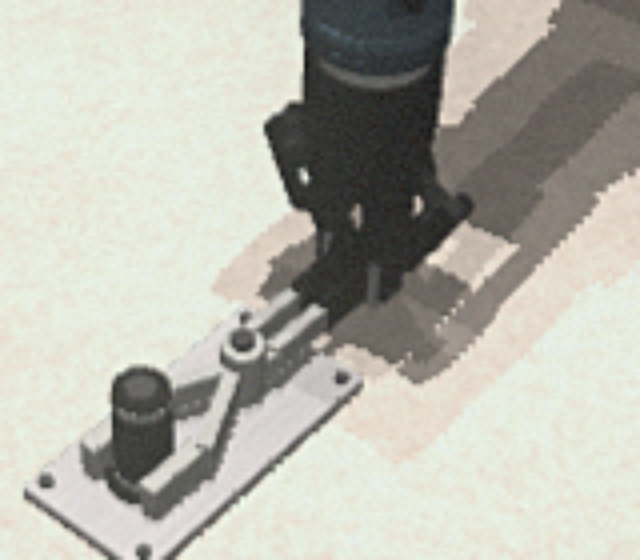

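The handles are nearly parallel between the fingers, and the jaws have closed onto the upright grip (crop (140,440)). Release and rise straight up.

```bash
python3 -m handwheel '[{"travel":[0,0,0],"dr":[0,0,0]},{"travel":[0,0,0],"dr":[0,0,0]},{"travel":[0,0,0],"dr":[0,0,0]},{"travel":[0,0,0],"dr":[0,0,0]},{"travel":[0,0,0],"dr":[0,0,0]},{"travel":[0,0,0],"dr":[0,0,0]},{"travel":[0,0,0],"dr":[0,0,0]}]' 0.6
python3 -m handwheel '[{"travel":[0,0,-0.06],"dr":[0,0,0]},{"travel":[0,0,-0.12],"dr":[0,0,0]},{"travel":[0,0,-0.15],"dr":[0,0,0]},{"travel":[0,0,-0.18],"dr":[0,0,0]},{"travel":[0,0,-0.18],"dr":[0,0,0]},{"travel":[0,0,-0.18],"dr":[0,0,0]},{"travel":[0,0,-0.15],"dr":[0,0,0]},{"travel":[0.1,0,-0.05],"dr":[0,0,0]},{"travel":[0.15,0,0],"dr":[0,0,0]},{"travel":[0.1,0,0],"dr":[0,0,0]},{"travel":[0,0,0],"dr":[0,0,0]},{"travel":[0,0,0],"dr":[0,0,0]}]' 
python3 - <<'E'
from h import *
s=viewer.camera("scene");t=viewer.camera("top")
out=np.hstack([cv2.resize(s[140:260,180:310],None,fx=3,fy=4),cv2.resize(t[100:260,220:340],None,fx=3,fy=3)])
cv2.imwrite("pics/a6.png",np.clip(out[:,:,::-1]*1.6,0,255).astype(np.uint8))
E
```

```text
time_s: 14.42
eef_pos: [0.4638, 0.0235, 0.0172]
eef_rot: [0.001, 0.131, 0.991, 0.0]
wrist_force: [-0.9, 0.1, -0.1]
opening: 0.801
time_s: 15.42
eef_pos: [0.4113, 0.0374, 0.1934]
eef_rot: [0.004, 0.132, 0.991, 0.0]
wrist_force: [0.4, -0.2, 0.4]
opening: 0.802
```

View pics/a6.png

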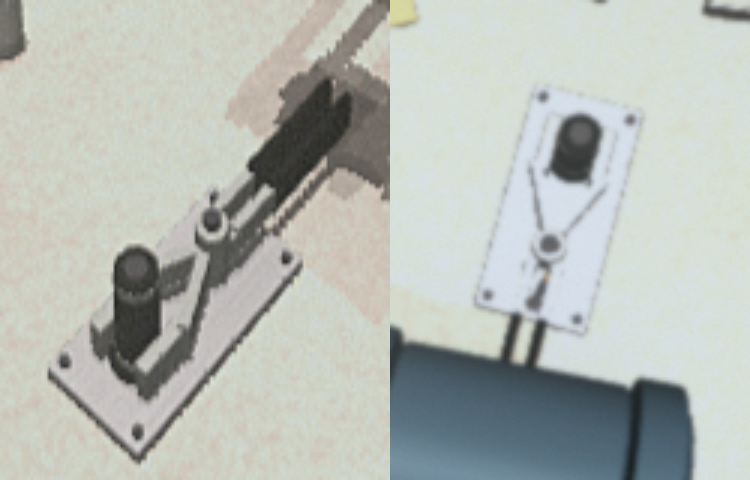

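The clamp stays locked with the handles free: they are parallel at crop (300,140), both jaws bear on the grip, and the grip stands upright at (138,310) in the scene crop and (577,145) in the top crop. Handing in.

```bash
python3 -c "
from bench import ctrl
print(ctrl.hand_in())"
```

```text
the job is handed in; nothing more can be done
None
```

I stood the stout grip upright on the clamp's disc and let go of it, then squeezed the handles past the toggle and released them. The clamp stayed locked on the grip, and I handed the job in at about 15.5 s of the 48 s limit.

- **Final pictures, both views:** the jaws bear on both sides of the upright grip. The handles are parallel and free, and the gripper is clear of everything.
- **Forces:** every wrist-force reading I took was under 5 N, but these were only taken at the end of each move.
- **Centring:** the arm placed the grip at the estimated seat to within about 1 mm. A later top-view check put its top about 3 mm further along the clamp, which is roughly the pixel and calibration error, so I did not correct for it.
- **Squeeze width:** the gripper reported about 26 mm at the end of the squeeze, against the stated 28 mm locked width. It also read the 32 mm grip as about 31 mm. I did not measure the handle angle itself, so "locked" rests on the clamp staying shut after I let go.

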